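# Lock the taping turntable

### The arm

A 6-joint arm with a two-finger parallel gripper is mounted at the origin on a cart in front of the work surface, level with it; the furniture and walls round the work are solid. World frame = base frame: x ahead of the robot, y to its left, z up, the work surface at z = 0. Lengths are in m, angles in rad, forces in N, time in s.
With the tool pointing down it reaches from about 0.325 to 0.775 m from the base axis. Payload 9.3 kg.
Tool frame: the origin (TCP) lies at the very end of the fingers, on their centre line; the grasp point (between the pads) lies arm.grasp_offset behind it (arm.grasp_offset is the distance from the TCP to the grasp point, in m); z points along the fingers, y is the line along which they close (so a half turn about z gives the same grasp; the last joint's range is limited). The gripper opens to 85 mm and grips with 20 to 120 N. Pads are 22 mm wide; open, the fingers measure 114 mm over their backs; the gripper's body (76 mm by 85 mm) begins 54 mm behind the grasp point. The pads swing forward as they close: fully open they stand 13 mm farther back than shut.
Start: joints at [-0.153, 0.259, 0.021, 1.334, 0, 1.418], TCP at [0.55, -0, 0.206] pointing down, gripper open.
Joint ranges: [-3.04, 3.04], [-0.91, 1.82], [-1.04, 1.36], [-1.92, 1.95], [-1.52, 1.45], [-3.14, 3.14]. Speed limits (rad/s): [2.22, 2.22, 2.79, 3.14, 3.14, 3.14].

### API

Orientations are given as a unit quaternion [w, x, y, z].
In Python, from bench import arm gives the robot as it stands.
- The arm moves only by the tool shift_gripper, called after "Call:" as a command line: name --pt "numbers of a row" for each row, then --argument value for the rest. Schema: {"type":"object","properties":{"steps":{"type":"array","items":{"type":"array","items":{"type":"number"},"minItems":7,"maxItems":7},"minItems":1,"maxItems":8},"clamp_n":{"type":"number"},"only":{"type":"string"},"quiet":{"type":"boolean"},"lines":{"type":"string"}},"required":["steps"],"additionalProperties":false}. steps is a list of rows, 1 to 8 of them, each of 7 numbers: dx, dy, dz in parts of the range, where 1.0 means 25 cm, then a rotation vector rx, ry, rz in a scale on which 1.0 is 4 rad, then the finger opening in m; each row is the pose to reach, as a shift and turn from the pose commanded when the call began, along the tool's axes at that moment; what a row does not reach only later rows make up. A row lasts 1/8 s, in which the tool goes at most 0.0625 m and 0.188 rad, less where a joint would pass 70% of its speed; a pose out of reach is approached as far as the arm can. The fingers move at their own pace and stop on an object; clamp_n is the grip in N (left out, the last holds). Time passes only in rows, so rows that do not move let the fingers close. The tool returns the time, the measured TCP pose, the force, the opening and the grip force at its end. only (a regular expression) keeps the lines of the reply that match it, lines (a string "A,B") keeps lines A to B, and quiet returns only ok. No shift or turn number may pass 1 either way. Input that does not fit is refused with a message, and nothing moves.
- arm.state(): the state, without advancing time (a new reading comes with each control period).
- arm.capture(name): name is "scene" or "side" or "wrist"; returns (picture, depth): 420x560x3 uint8, red, green, blue; 420x560 float32, m along the optical axis (not along the pixel's ray), 0 where there is no reading.
- arm.calibration(name): a dict with "fx", "fy", "cx", "cy" (pixels), "rvec" (rotation vector, rad) and "tvec" (3), from world to camera coordinates, as OpenCV has them; the wrist camera has in their place "hand_eye" (4x4, takes a point from camera to tool coordinates, whose origin is the TCP and whose axes are the flange's). Camera axes: x right, y down, z forward; pixel columns grow to the right and rows downward; lengths in m; the calibration is good to about 2 mm. A picture is of the moment at which its call begins: read the wrist's pose just before it. calibration takes no time and is no camera call.
- arm.hand_in(): hands the job in; it is judged then, once.
The state is a dict: "clock": time; "joints": joint angles; "qvel": joint speeds; "joint_torque": joint torques, N m; "position": TCP position; "tool_rot": TCP orientation; "ft_force": force on the tool from outside, world axes, zero at the start; "wrist_torque": the same for the moment, N m; "finger_gap": finger opening in m; "grasp_force": force on a finger pad.
Only numpy, scipy, OpenCV 4.12 (cv2) and the standard library are available. Lean on these libraries where they do the work, as an engineer would, in place of code of your own. Each camera call takes 0.05 s, during which the arm holds its last target. There are 200 camera calls.

### The job

The carton on the taping turntable is about to be labelled, so the turntable must be locked: push the black peg on its rim round, either way, until the slot in the steel locking disc (between the two yellow patches) faces the locking bar, then push the bar's red thumb plate toward the turntable until the bar is fully home in the slot. It is all pushing, and gentle pushing: do not pick anything up, keep the carton standing on the turntable, leave the things lying around where they are, and finish clear of everything.

Things in the scene. Friction and masses are not known exactly. Their poses are not given: they have to be found in the camera images.
- turntable: fixed base of the taping turntable: a blue plate 10 mm thick, 200 mm wide (its x), from -100 to +125 mm along its y, with a 74 mm wide tongue out to y = +181 mm under the bar guide. Origin on the turning axis at bench level, z up. The locking bar lies along its +y axis, points at the turning axis and slides inward, toward -y
- locking_disc (a joint): angle of disc, platter and peg about the vertical axis, rad, anticlockwise from above positive; no end stops. At 0 and at 6.283 the slot faces the bar exactly; starts between 0.6 and 5.68. It stays where it is left (friction 0.25 N m, about 2.5 N at the peg) and cannot turn while the bar is in the slot
- slot_mouth (a point): middle of the mouth of the one slot in the steel locking disc, on its rim, 115 mm from the axis, 26 mm above the bench. The disc is 230 mm across, 8 mm thick, top at 30 mm. The slot is radial, 18 mm wide, 28 mm deep, flared to 26 mm at the rim, a yellow patch on the disc either side of it. Axes are the disc's: +y points outward through the slot
- gate (a point): fixed point on the bar's line at the disc's rim, 115 mm from the axis, 26 mm above the bench; slot_mouth coincides with it when slot and bar are in line
- bar_guide (a point): centre of the top of the fixed bar guide (aluminium, two steel straps over the bar), 147 mm from the axis, 38 mm above the bench; the guide is 52 mm wide and 43 mm long along the bar. Turntable axes
- turning_peg: black upright turning peg, round, 16 mm thick; origin at its foot on the disc, 30 mm above the bench, 98 mm from the axis; its top is 80 mm above the bench. It turns with the disc and stands a quarter turn anticlockwise (from above) from the slot. Push it sideways, from either side. Inside it on the disc lies a platter 164 mm across
- lock_bar (a joint): travel of the locking bar, m: 0 drawn back (tip 5 mm clear of the disc), 0.027 fully home against its stop. Bar 16 mm wide, nose tapered to 8 mm. It enters only through the slot; taper and flare draw the disc into line over the last 3 degrees or so. It takes about 3 N, more while centring the disc, and stays put. Starts at 0 to 0.003
- thumb_plate: red upright thumb plate on the bar's outer end; origin on its outer face (away from the turntable), 45 mm above the bench. It is 36 mm wide, 8 mm thick, reaches from 18 to 64 mm above the bench and moves with the bar; with the bar at 0 this face is 208 mm from the turning axis, on the turntable's +y axis. Push it toward the turntable (turntable -y)
- turntable_axis (a point): centre of the platter's rubber top, on the turning axis, 41.5 mm above the bench
- carton: closed brown carton 61x60x50 mm, loose, standing near the middle of the platter; origin at the centre of its underside. It rides round with the platter
- oil_bottle: dark blue plastic bottle with black cap, 40x40x100 mm, loose bystander; origin at the centre of its underside
- caps_tray: grey parts tray with red caps, 90x120x28 mm, loose bystander; origin at the centre of its underside
- screwdriver: yellow-handled screwdriver lying, 178 long, 27 thick mm, loose bystander; origin at the centre of its underside
- tall_carton: closed brown carton standing, 51x68x95 mm, loose bystander; origin at the centre of its underside
- blue_marker: blue marker pen lying, 133 long, 16 thick mm, loose bystander; origin at the centre of its underside

How it is judged:
On the way:
1. the slot is lined up with the bar while the bar is still drawn back (horizontal distance between slot_mouth and gate below 0.009 m and value of joint lock_bar below 0.009 m), for 0.1 s.
At the end, for the whole second after the job is handed in: The locking bar is home (travel at least 24 of 27 mm) in the slot (slot mouth within 3 mm of the bar's line), and the carton stands upright on the platter, at rest, its middle within 55 mm of the axis (value of joint lock_bar above 0.024 m and horizontal distance between slot_mouth and gate below 0.003 m and linear speed of carton below 0.02 m/s and horizontal distance between carton and turntable_axis below 0.055 m and height (world z) of carton between 0.036 and 0.047 m and angle between carton's own z axis and vertical below 0.1 rad); the robot touches nothing.
It fails at once if the carton is lifted off the platter, tipped or pushed off it (height (world z) of carton above 0.055 m or height (world z) of carton below 0.033 m or angle between carton's own z axis and vertical above 0.3 rad).
It fails at once if something lying around is picked up or pushed more than 20 mm (distance of any of oil_bottle, caps_tray, screwdriver, tall_carton, blue_marker from where it was at the start of the episode above 0.02 m).
It fails at once if the peg is squeezed or shoved with more than 35 N (contact force between the fingers and turning_peg above 35 N).
It fails at once if the bar is rammed with more than 80 N (contact force between the fingers and thumb_plate above 80 N).
It also fails if it takes over 61 s, if anything falls off the work surface, if the arm or the gripper's body presses on something with over 40 N, if the wrist force passes 120 N, or if a joint passes its speed limit or range.

## Working session

There is one attempt and no reset: what is moved stays moved. The work goes in short steps, Python scripts to look and compute and a tool call to move; the robot and the scene stay as the last step left them, time stands still between calls to the robot, and variables do not carry over. Pictures are saved under pics/ and viewed, at most 12 in all, crops included, and the job is handed in when it is done.

```bash
ls; mkdir -p pics; cat > h.py <<'E'
import numpy as np, cv2
from bench import arm
from scipy.spatial.transform import Rotation as R
def cam(n):
    c=arm.calibration(n); K=np.array([[c['fx'],0,c['cx']],[0,c['fy'],c['cy']],[0,0,1.]])
    if 'hand_eye' in c:
        s=arm.state(); q=s['tool_rot']; T=np.eye(4); T[:3,:3]=R.from_quat([q[1],q[2],q[3],q[0]]).as_matrix(); T[:3,3]=s['position']
        M=T@np.array(c['hand_eye'])
    else:
        r=cv2.Rodrigues(np.array(c['rvec'],float))[0]; M=np.eye(4); M[:3,:3]=r.T; M[:3,3]=-r.T@np.array(c['tvec'],float)
    return K,M
def shot(n,name=None):
    K,M=cam(n); im,d=arm.capture(n)
    if name: cv2.imwrite(f'pics/{name}.png',im[:,:,::-1])
    np.savez(f'pics/{name or n}.npz',im=im,d=d,K=K,M=M)
    return im,d,K,M
def plane(uv,K,M,z):
    uv=np.atleast_2d(np.array(uv,float)); r=(np.c_[uv,np.ones(len(uv))]@np.linalg.inv(K).T)@M[:3,:3].T
    return M[:3,3]+r*((z-M[2,3])/r[:,2])[:,None]
def cloud(d,K,M):
    v,u=np.indices(d.shape); p=np.stack([(u-K[0,2])/K[0,0]*d,(v-K[1,2])/K[1,1]*d,d],-1)
    w=p@M[:3,:3].T+M[:3,3]; w[d<=0]=np.nan; return w
E
python3 - <<'E'
from h import *
for n in ('scene','side','wrist'):
    im,d,K,M=shot(n,n+'0'); print(n,M[:3,3].round(3),M[:3,2].round(2),(d>0).mean())
s=arm.state();print(s['clock'],s['position'],s['tool_rot'],s['ft_force'],s['finger_gap'],arm.grasp_offset)
E
```

```text
bench.py
pics
scene [-0.352  0.831  0.758] [ 0.67 -0.51 -0.54] 0.9496981292517007
side [ 0.263 -0.75   0.764] [ 0.2   0.78 -0.59] 0.9453698979591837
wrist [0.55  0.078 0.373] [-0.   -0.3  -0.95] 0.9958715986394557
0.15 [5.49766665e-01 2.56756035e-05 2.05512658e-01] [-4.00960828e-04  7.07100864e-01  7.07112518e-01 -3.06107368e-04] [-0.78280908  0.13265678 -0.29632932] 0.08559587939227135 0.0187
```

View pics/scene0.png

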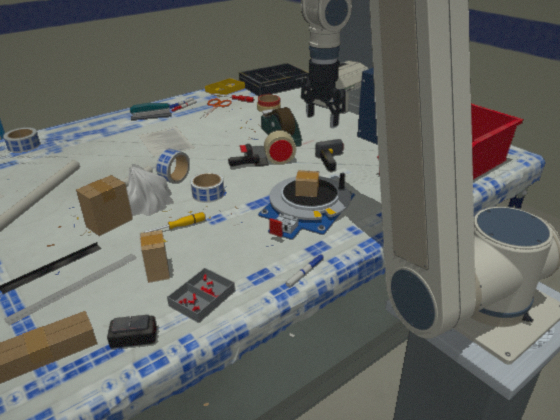

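View pics/side0.png

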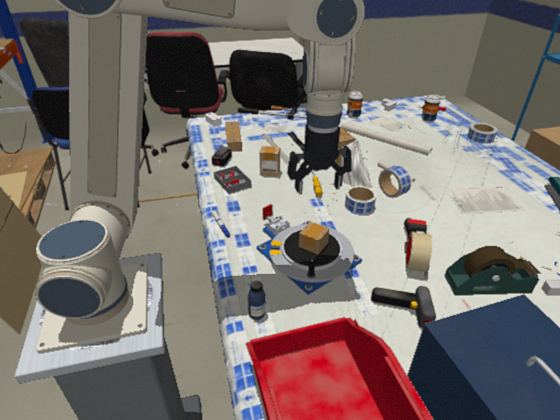

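The scene view shows the turntable at about (308,195), with the red plate at (276,228), the yellow patches at (325,213) and the peg at (342,181). In the side view these are at (312,240), (267,212), (276,248) and (311,270). The oil bottle is near the turntable at side (257,300). Next I'll measure them.

```bash
cat > m.py <<'E'
from h import *
import sys
def run(name,box):
    f=np.load(f'pics/{name}.npz'); im,d,K,M=f['im'],f['d'],f['K'],f['M']; w=cloud(d,K,M)
    x0,y0,x1,y1=box; B=np.zeros(d.shape,bool); B[y0:y1,x0:x1]=1
    hsv=cv2.cvtColor(im,cv2.COLOR_RGB2HSV); h,s,v=hsv[...,0],hsv[...,1],hsv[...,2]
    def comps(tag,m,mn=8):
        n,l,st,c=cv2.connectedComponentsWithStats((m&B).astype(np.uint8))
        for i in range(1,n):
            if st[i,4]>=mn:
                p=w[l==i]; print(name,tag,'px',c[i].round(1),'n',st[i,4],'med',np.nanmedian(p,0).round(4),'lo',np.nanpercentile(p,5,0).round(3),'hi',np.nanpercentile(p,95,0).round(3), 'onz.028',plane(c[i],K,M,.030).round(4)[0])
    comps('red',((h<6)|(h>174))&(s>150)&(v>80))
    comps('yel',(h>20)&(h<32)&(s>150)&(v>120))
    comps('brown',(h>8)&(h<19)&(s>90)&(v>60),60)
    comps('blk',(v<45),15)
    comps('blue',(h>100)&(h<118)&(s>150),40)
if __name__=='__main__':
    run('scene0',(225,140,370,250)); run('side0',(220,195,380,325))
E
python3 m.py; python3 - <<'E'
from h import *
for n,b in (('scene0',(225,140,370,250)),('side0',(220,195,380,325))):
    f=np.load(f'pics/{n}.npz'); x0,y0,x1,y1=b
    cv2.imwrite(f'pics/{n}c.png',cv2.resize(f['im'][y0:y1,x0:x1,::-1],None,fx=4,fy=4,interpolation=cv2.INTER_CUBIC))
a=[cv2.imread(f'pics/{n}c.png') for n in('scene0','side0')]
a=[cv2.resize(i,(400,int(i.shape[0]*400/i.shape[1]))) for i in a]
h=min(i.shape[0] for i in a); cv2.imwrite('pics/c0.png',np.hstack([i[:h] for i in a]))
E
```

```text
scene0 red px [280.5 150.1] n 379 med [ 0.7957 -0.0529  0.051 ] lo [ 0.781 -0.079  0.02 ] hi [ 0.81  -0.028  0.08 ] onz.028 [ 0.8294 -0.0795  0.03  ]
scene0 red px [243.3 148.3] n 35 med [0.8684 0.0411 0.0587] lo [0.851 0.028 0.056] hi [0.888 0.054 0.062] onz.028 [0.9198 0.0083 0.03  ]
scene0 red px [275.3 227. ] n 163 med [0.4691 0.2177 0.0439] lo [0.457 0.211 0.025] hi [0.483 0.224 0.063] onz.028 [0.4861 0.2052 0.03  ]
scene0 yel px [329.9 210.8] n 32 med [0.4553 0.0439 0.0291] lo [0.444 0.037 0.027] hi [0.467 0.052 0.031] onz.028 [0.4544 0.0451 0.03  ]
scene0 yel px [316.8 213.7] n 34 med [0.4676 0.0807 0.0292] lo [0.455 0.074 0.027] hi [0.479 0.089 0.032] onz.028 [0.466  0.0816 0.03  ]
scene0 brown px [306.9 182.8] n 414 med [0.5457 0.0496 0.0839] lo [0.521 0.015 0.048] hi [0.58  0.074 0.093] onz.028 [ 0.6084 -0.0054  0.03  ]
scene0 blk px [326.4 160.5] n 132 med [ 0.682  -0.1526  0.0211] lo [ 0.648 -0.188  0.008] hi [ 0.748 -0.139  0.033] onz.028 [ 0.6779 -0.1463  0.03  ]
scene0 blk px [245.5 159.5] n 208 med [0.8529 0.0397 0.0248] lo [0.839 0.009 0.013] hi [0.868 0.091 0.054] o
[... 1596 characters left out ...]
289.3] n 42 med [ 0.3703 -0.1362  0.0948] lo [ 0.359 -0.139  0.086] hi [ 0.381 -0.13   0.1  ] onz.028 [ 0.3802 -0.0762  0.03  ]
side0 blk px [375.3 297.1] n 62 med [ 0.6548 -0.1643  0.0232] lo [ 0.649 -0.17   0.011] hi [ 0.661 -0.155  0.032] onz.028 [ 0.6506 -0.1701  0.03  ]
side0 blue px [268.9 232.3] n 45 med [0.4648 0.1563 0.0089] lo [0.455 0.137 0.007] hi [0.474 0.176 0.012] onz.028 [0.4591 0.1313 0.03  ]
side0 blue px [266.6 249.2] n 111 med [0.4412 0.0835 0.0095] lo [0.421 0.053 0.007] hi [0.462 0.115 0.012] onz.028 [0.4365 0.0612 0.03  ]
side0 blue px [308.5 285.1] n 148 med [ 0.51   -0.0756  0.0091] lo [ 0.485 -0.095  0.006] hi [ 0.551 -0.052  0.012] onz.028 [ 0.5072 -0.0937  0.03  ]
```

View pics/wrist0.png

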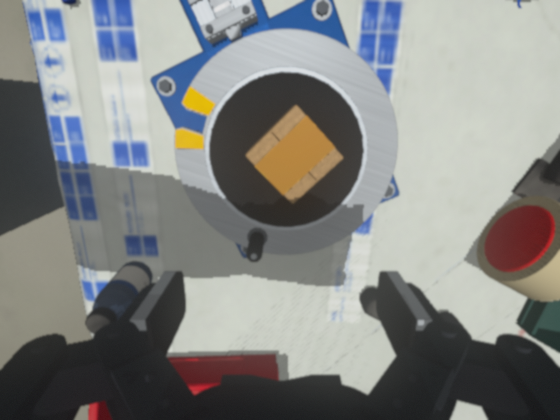

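View pics/c0.png

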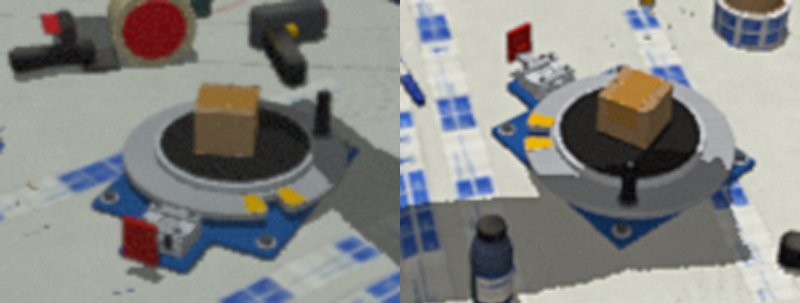

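The wrist view shows the disc centred at about (286,140) px. The yellow patches are at (198,100) and (188,138), so the slot points left. The bar guide is at top-left, around (225,15), and the peg at (255,243). From these, the disc is about +48° off and needs a clockwise push. Next I'll fit the axis, peg and plate exactly.

```bash
cat > fit.py <<'E'
from h import *
import sys
from scipy.optimize import least_squares
def fit(P,r): return least_squares(lambda c:np.hypot(*(P-c).T)-r,[.555,.035],loss='soft_l1',f_scale=.002).x
def ang(v): return np.degrees(np.arctan2(v[1],v[0]))%360
def meas(name,verbose=1):
    f=np.load(f'pics/{name}.npz'); im,d,K,M=f['im'],f['d'],f['K'],f['M']; w=cloud(d,K,M)
    hsv=cv2.cvtColor(im,cv2.COLOR_RGB2HSV); h,s,v=[hsv[...,i] for i in range(3)]
    near=np.hypot(w[...,0]-.555,w[...,1]-.035)<.16
    disc=near&(w[...,2]>.024)&(w[...,2]<.037)&(s<70)
    P=w[disc][:,:2]; c=np.median(P,0)
    for _ in range(5):   # outer edge per angle bin
        a=np.degrees(np.arctan2(*(P-c).T[::-1]))//4; r=np.hypot(*(P-c).T)
        E=np.array([P[a==k][np.argmax(r[a==k])] for k in np.unique(a)]); E=E[np.abs(np.hypot(*(E-c).T)-.115)<.02] if _ else E
        c=fit(E,.115)
    z=np.nanmedian(w[disc][:,2])
    y=near&(h>18)&(h<34)&(s>150)&(v>110)
    n,l,st,ce=cv2.connectedComponentsWithStats(y.astype(np.uint8)); I=[i for i in range(1,n) if st[i,4]>20]
    pk=near&(w[...,2]>.055)&(w[...,2]<.085)&(v<70)&(np.hypot(w[...,0]-c[0],w[...,1]-c[1])>.085)&(np.hypot(w[...,0]-c[0],w[...,1]-c[1])<.115)
    print(name,'axis',c.round(4),'disc z',z.round(4),'edge rms',np.std(np.hypot(*(E-c).T)).round(4))
    ym=[plane(ce[i],K,M,.030)[0] for i in I]; print(' yel',[(p[:2].round(4),ang(p[:2]-c).round(1),np.hypot(*(p[:2]-c)).round(3)) for p in ym])
    if pk.any():
        t=w[pk]; tp=t[t[:,2]>t[:,2].max()-.006]; print(' peg top',tp.mean(0).round(4),len(tp),ang(tp.mean(0)[:2]-c).round(1),np.hypot(*(tp.mean(0)[:2]-c)).round(4))
    b=near&(h>8)&(h<19)&(s>90)&(w[...,2]>.085)
    if b.any(): print(' carton top',w[b].mean(0).round(4))
if __name__=='__main__':
    for n in sys.argv[1:]: meas(n)
E
python3 fit.py wrist0 scene0 side0
python3 - <<'E'
from h import *
# thumb plate faces and other stuff near
for n in('scene0','side0'):
    f=np.load(f'pics/{n}.npz'); im,d,K,M=[f[k] for k in('im','d','K','M')]; w=cloud(d,K,M)
    hsv=cv2.cvtColor(im,cv2.COLOR_RGB2HSV); h,s,v=[hsv[...,i] for i in range(3)]
    m=((h<6)|(h>174))&(s>140)&(np.hypot(w[...,0]-.47,w[...,1]-.215)<.04)
    p=w[m]; c=p.mean(0); _,sv,V=np.linalg.svd(p-c); print(n,c.round(4),'normal',V[2].round(3),np.std((p-c)@V[2]).round(4),'zmax',p[:,2].max().round(3))
    m=(w[...,2]>.007)&(w[...,2]<.2)&(np.abs(w[...,0]-.45)<.17)&(w[...,1]>.2)&(w[...,1]<.45)
    k,l,st,ce=cv2.connectedComponentsWithStats(m.astype(np.uint8))
    for i in range(1,k):
        if st[i,4]>25: q=w[l==i]; print('  obj',ce[i].round(),st[i,4],q.min(0).round(3),q.max(0).round(3))
E
```

```text
wrist0 axis [0.5551 0.032 ] disc z 0.0294 edge rms 0.0023
 yel [(array([0.468 , 0.0817]), np.float64(150.3), np.float64(0.1)), (array([0.4558, 0.0452]), np.float64(172.4), np.float64(0.1))]
 peg top [ 0.5239 -0.0577  0.0784] 131 250.8 0.095
 carton top [0.5614 0.0385 0.091 ]
scene0 axis [0.5521 0.0324] disc z 0.0293 edge rms 0.0027
 yel [(array([0.4544, 0.0451]), np.float64(172.6), np.float64(0.099)), (array([0.466 , 0.0816]), np.float64(150.2), np.float64(0.099))]
 peg top [ 0.5185 -0.0569  0.0772] 11 249.4 0.0954
 carton top [0.555  0.0402 0.0902]
side0 axis [0.5532 0.0301] disc z 0.0297 edge rms 0.0015
 yel [(array([0.4678, 0.081 ]), np.float64(149.2), np.float64(0.099)), (array([0.4553, 0.0462]), np.float64(170.6), np.float64(0.099))]
 peg top [ 0.5219 -0.0639  0.0785] 24 251.6 0.099
 carton top [0.5595 0.0326 0.0916]
scene0 [0.4693 0.2175 0.0443] normal [-0.422  0.907  0.003] 0.0019 zmax 0.064
  obj [276. 227.] 208 [0.454 0.204 0.007] [0.515 0.227 0.065]
  obj [301. 272.] 224 [0.308 0.201 0.007] [0.341 0.304 0.017]
  obj [218. 281.] 370 [0.361 0.403 0.007] [0.463 0.45  0.031]
side0 [0.472  0.2109 0.0478] normal [ 0.395 -0.917  0.053] 0.0019 zmax 0.065
  obj [236. 186.] 168 [0.363 0.4   0.007] [0.462 0.45  0.03 ]
  obj [267. 212.] 134 [0.455 0.201 0.02 ] [0.487 0.221 0.066]
  obj [218. 220.] 101 [0.309 0.201 0.007] [0.342 0.298 0.017]
```

Findings:
- **Axis:** about (0.554, 0.032).
- **Bar:** direction 114.6°. The plate face is 0.2045 m from the axis, which agrees with the given 0.208 minus the travel.
- **Slot:** at 161°, so the disc must turn about −46.5°.
- **Peg:** at 251°, radius 0.098 m, top at 0.079 m.

I'll close the fingers, set tool x along the clockwise tangent (161°), and hover on the anticlockwise side of the peg.

Careful with the scale: shifts go in shares of 25 cm and turns go in shares of 4 rad. That gives: 0.08 m / 0.25 = 0.32, -0.074 m / 0.25 = -0.296, -1.239 rad / 4 = -0.3098.

Call:
shift_gripper --pt "-0.16 0.008 0 0 0 -0.045 0" --pt "-0.296 0.018 0 0 0 -0.09 0" --pt "-0.296 0.018 0.08 0 0 -0.135 0" --pt "-0.296 0.018 0.16 0 0 -0.18 0" --pt "-0.296 0.018 0.24 0 0 -0.225 0" --pt "-0.296 0.018 0.32 0 0 -0.27 0" --pt "-0.296 0.018 0.32 0 0 -0.3098 0" --pt "-0.296 0.018 0.32 0 0 -0.3098 0"

```text
clock: 1.15
position: [0.5543, -0.074, 0.1256]
tool_rot: [-0.0, 0.166, 0.986, 0.0]
ft_force: [0.4, 0.1, -0.3]
finger_gap: 0.0001
grasp_force: 0.0
```

```bash
python3 - <<'E'
from h import *
shot('wrist','wrist1'); s=arm.state(); q=s['tool_rot']; Rm=R.from_quat([q[1],q[2],q[3],q[0]]).as_matrix()
print(s['clock'],s['position'].round(4) if hasattr(s['position'],'round') else s['position'],np.degrees(np.arctan2(Rm[1,0],Rm[0,0])),s['finger_gap'])
import fit; fit.meas('wrist1')
E
```

```text
1.2 [ 0.5545 -0.074   0.1259] 160.78937672398297 -7.630046934110038e-05
wrist1 axis [0.5548 0.032 ] disc z 0.0293 edge rms 0.0032
 yel [(array([0.4552, 0.045 ]), np.float64(172.6), np.float64(0.1)), (array([0.4678, 0.0816]), np.float64(150.3), np.float64(0.1))]
 peg top [ 0.5197 -0.0607  0.0781] 122 249.3 0.0991
 carton top [0.5589 0.0363 0.0909]
```

View pics/wrist1.png

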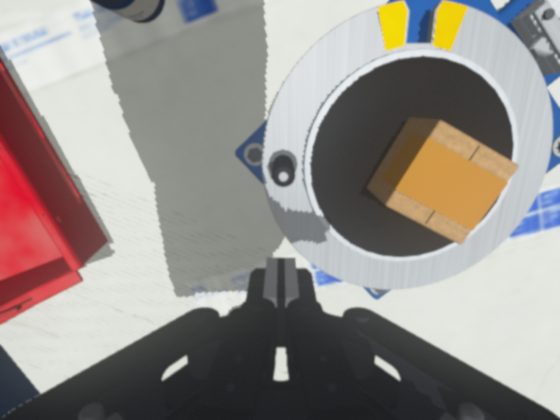

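The closed fingers (282,265) line up with the peg (282,170) along tool x. The carton is well inboard, around (440,180). I'll descend and move up to the peg.

To row units: 0.068 m / 0.25 = 0.272, 0.04 m / 0.25 = 0.16.

Call:
shift_gripper --pt "0 0 0.16 0 0 0 0" --pt "0 0 0.272 0 0 0 0" --pt "0 0 0.272 0 0 0 0" --pt "0.032 0 0.272 0 0 0 0" --pt "0.056 0 0.272 0 0 0 0" --pt "0.072 0 0.272 0 0 0 0"

```text
clock: 1.95
position: [0.5374, -0.068, 0.059]
tool_rot: [0.001, 0.165, 0.986, -0.0]
ft_force: [0.1, 0.2, -0.5]
finger_gap: -0.0002
grasp_force: 0.0
```

To row units: 0.062 m / 0.25 = 0.248, 0.018 m / 0.25 = 0.072, 0.65 rad / 4 = 0.1625.

Call:
shift_gripper --pt "0.016 -0.004 0 0 0 0.0125 0" --pt "0.032 -0.0056 0 0 0 0.025 0" --pt "0.072 -0.0072 0 0 0 0.05 0" --pt "0.112 -0.0044 0 0 0 0.075 0" --pt "0.152 0.002 0 0 0 0.1 0" --pt "0.192 0.012 0 0 0 0.125 0" --pt "0.232 0.028 0 0 0 0.15 0" --pt "0.248 0.036 0 0 0 0.1625 0"

```text
clock: 2.95
position: [0.4814, -0.0391, 0.0586]
tool_rot: [0.0, 0.473, 0.881, 0.0]
ft_force: [0.4, -0.3, 0.7]
finger_gap: 0.0
grasp_force: 0.0
```

```bash
python3 - <<'E'
from h import *
shot('wrist','wrist2'); shot('side','side2'); shot('scene','scene2')
import fit
for n in('wrist2','side2','scene2'): fit.meas(n)
s=arm.state(); print(s['position'],s['ft_force'])
E
```

```text
wrist2 axis [0.5554 0.0324] disc z 0.0294 edge rms 0.0056
 yel [(array([0.4678, 0.0819]), np.float64(150.5), np.float64(0.101)), (array([0.4554, 0.0453]), np.float64(172.6), np.float64(0.101))]
 peg top [ 0.5229 -0.0531  0.0603] 42 249.2 0.0915
 carton top [0.553  0.0334 0.0908]
side2 axis [0.5531 0.0299] disc z 0.0296 edge rms 0.0016
 yel [(array([0.4639, 0.0812]), np.float64(150.1), np.float64(0.103)), (array([0.4553, 0.0462]), np.float64(170.5), np.float64(0.099))]
 peg top [ 0.5214 -0.0639  0.0785] 25 251.3 0.0989
 carton top [0.5599 0.0238 0.1009]
scene2 axis [0.5518 0.0324] disc z 0.0294 edge rms 0.003
 yel [(array([0.4544, 0.0451]), np.float64(172.6), np.float64(0.098)), (array([0.466 , 0.0816]), np.float64(150.1), np.float64(0.099))]
 peg top [ 0.5214 -0.0566  0.0794] 5 251.2 0.0941
 carton top [0.5539 0.0423 0.0903]
[ 0.48185908 -0.03937662  0.05849459] [-0.5481558  -0.3852283   0.41203199]
```

View pics/wrist2.png

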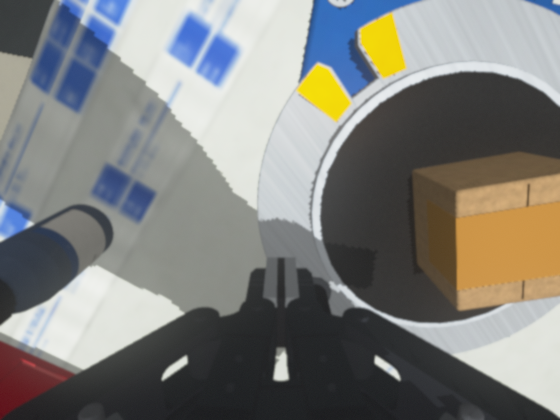

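The slot and peg have not moved (161.5° and 251°), yet the tool is now past the peg and no force registered. So the fingertips are not where I assumed. I'll look from the side before moving again.

```bash
python3 - <<'E'
from h import *
for n in('wrist1','wrist2','side2','scene2'):
    f=np.load(f'pics/{n}.npz'); im,d,K,M=[f[k] for k in('im','d','K','M')]; w=cloud(d,K,M)
    T=np.array([.4818,-.0393,.0585] if '2' in n else [.5545,-.074,.1259]); T2=np.array([.522,-.0607,.079])
    for t in(T,T2):
        c=M[:3,:3].T@(t-M[:3,3]); p=K@c; print(n,t,'px',(p/p[2])[:2].round(1))
    q=w[(np.hypot(w[...,0]-T[0],w[...,1]-T[1])<.03)&(w[...,2]>.045)]; 
    if len(q): i=np.argsort(q[:,2])[:5]; print(' lowest near tcp',q[i].round(3).tolist(),len(q))
a=[cv2.resize(np.load(f'pics/{n}.npz')['im'][y:y+120,x:x+120,::-1],(400,400),interpolation=cv2.INTER_CUBIC) for n,x,y in(('side2',250,190),('scene2',260,120))]
cv2.imwrite('pics/c2.png',np.hstack(a))
E
```

```text
wrist1 [ 0.5545 -0.074   0.1259] px [279.5 252.5]
wrist1 [ 0.522  -0.0607  0.079 ] px [282.7 173.4]
 lowest near tcp [[0.528, -0.068, 0.075], [0.526, -0.069, 0.075], [0.531, -0.058, 0.076], [0.526, -0.068, 0.076], [0.531, -0.063, 0.076]] 23411
wrist2 [ 0.4818 -0.0393  0.0585] px [279.7 253.3]
wrist2 [ 0.522  -0.0607  0.079 ] px [320.3 338.6]
 lowest near tcp [[0.481, -0.027, 0.086], [0.473, -0.032, 0.086], [0.472, -0.032, 0.086], [0.476, -0.03, 0.086], [0.48, -0.027, 0.086]] 23280
side2 [ 0.4818 -0.0393  0.0585] px [292.9 263.6]
side2 [ 0.522  -0.0607  0.079 ] px [311.1 260.6]
 lowest near tcp [[0.473, -0.042, 0.085], [0.477, -0.047, 0.085], [0.479, -0.048, 0.086], [0.491, -0.043, 0.088], [0.49, -0.046, 0.088]] 771
scene2 [ 0.4818 -0.0393  0.0585] px [346.  187.6]
scene2 [ 0.522  -0.0607  0.079 ] px [341.9 173.4]
 lowest near tcp [[0.481, -0.033, 0.082], [0.473, -0.04, 0.083], [0.479, -0.027, 0.085], [0.474, -0.033, 0.085], [0.483, -0.03, 0.086]] 674
```

View pics/c2.png

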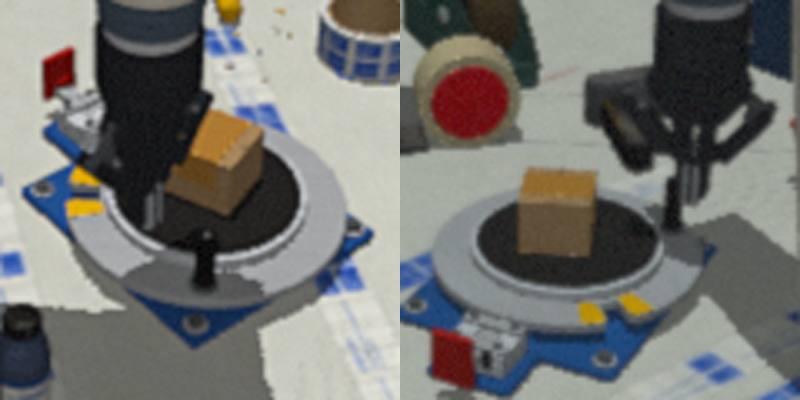

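The pictures show the fingertips at about z = 0.083, roughly 25 mm behind the reported TCP. They passed just over the 0.079 peg top. They are in line horizontally, only high. I'll lift, go back, descend 25 mm deeper and verify the tip height before pushing.

To row units: -0.069 m / 0.25 = -0.276, -0.03 m / 0.25 = -0.12, -0.65 rad / 4 = -0.1625.

Call:
shift_gripper --pt "0 0 -0.1 0 0 0 0" --pt "-0.092 0.056 -0.12 0 0 -0.0425 0" --pt "-0.184 0.112 -0.12 0 0 -0.085 0" --pt "-0.276 0.166 -0.12 0 0 -0.125 0" --pt "-0.276 0.166 -0.12 0 0 -0.1625 0" --pt "-0.276 0.166 -0.04 0 0 -0.1625 0" --pt "-0.276 0.166 0.102 0 0 -0.1625 0" --pt "-0.276 0.166 0.102 0 0 -0.1625 0"

```text
clock: 4.1
position: [0.5532, -0.0735, 0.0307]
tool_rot: [-0.002, 0.165, 0.986, 0.0]
ft_force: [-1.4, 0.0, 0.6]
finger_gap: 0.0002
grasp_force: 0.0
```

```bash
cat > tip.py <<'E'
from h import *
import sys
s=arm.state(); T=np.array(s['position']); q=s['tool_rot']; Rm=R.from_quat([q[1],q[2],q[3],q[0]]).as_matrix()
print(s['clock'],T.round(4),'heading',np.degrees(np.arctan2(Rm[1,0],Rm[0,0])).round(1),np.round(s['ft_force'],1))
for n in('side','scene'):
    im,d,K,M=shot(n,n+sys.argv[1]); w=cloud(d,K,M)
    q=w[(np.hypot(w[...,0]-T[0],w[...,1]-T[1])<.016)&(w[...,2]>T[2]+.006)]
    print(n,'tip z low',np.sort(q[:,2])[:8].round(3),'xy',np.median(q[q[:,2]<q[:,2].min()+.015],0).round(3))
E
python3 tip.py 3; python3 fit.py side3
```

```text
4.1 [ 0.5532 -0.0735  0.0307] heading 161.0 [-1.4  0.   0.6]
side tip z low [0.059 0.059 0.06  0.06  0.06  0.061 0.061 0.062] xy [ 0.546 -0.084  0.068]
scene tip z low [0.058 0.059 0.059 0.061 0.061 0.062 0.064 0.064] xy [ 0.546 -0.067  0.067]
side3 axis [0.5534 0.0299] disc z 0.0296 edge rms 0.0014
 yel [(array([0.4678, 0.081 ]), np.float64(149.2), np.float64(0.1)), (array([0.4553, 0.0462]), np.float64(170.6), np.float64(0.1))]
 peg top [ 0.5271 -0.0683  0.0803] 18 255.0 0.1017
 carton top [0.5412 0.0101 0.1067]
```

The tips are now at about 0.057, which overlaps the peg by 22 mm. Starting a gentle push.

To row units: 0.036 m / 0.25 = 0.144, 0.031 m / 0.25 = 0.124, 0.2 rad / 4 = 0.05.

Call:
shift_gripper --pt "0.032 0 0 0 0 0 0" --pt "0.056 0 0 0 0 0 0" --pt "0.072 0 0 0 0 0.0075 0" --pt "0.088 -0.004 0 0 0 0.015 0" --pt "0.104 -0.0056 0 0 0 0.025 0" --pt "0.124 -0.0068 0 0 0 0.0375 0" --pt "0.144 -0.0072 0 0 0 0.05 0" --pt "0.144 -0.0072 0 0 0 0.05 0"

```text
clock: 5.2
position: [0.5196, -0.0635, 0.0326]
tool_rot: [-0.0, 0.263, 0.965, 0.0]
ft_force: [-0.1, 0.3, -0.0]
finger_gap: 0.0002
grasp_force: 0.0
```

```bash
python3 tip.py 4; python3 fit.py side4 scene4
```

```text
5.2 [ 0.5196 -0.0635  0.0326] heading 149.5 [-0.1  0.3 -0. ]
side tip z low [0.041 0.042 0.042 0.044 0.045 0.048 0.05  0.05 ] xy [ 0.507 -0.059  0.046]
scene tip z low [0.06  0.061 0.064 0.067 0.069 0.07  0.07  0.07 ] xy [ 0.517 -0.056  0.07 ]
side4 axis [0.5535 0.0298] disc z 0.0297 edge rms 0.0022
 yel [(array([0.4799, 0.099 ]), np.float64(136.7), np.float64(0.101)), (array([0.461 , 0.0662]), np.float64(158.6), np.float64(0.099))]
 peg top [ 0.5095 -0.0683  0.0816] 18 245.8 0.1075
 carton top [ 0.5434 -0.0322  0.1303]
scene4 axis [0.5518 0.0326] disc z 0.0294 edge rms 0.0032
 yel [(array([ 0.6359, -0.0384]), np.float64(319.8), np.float64(0.11)), (array([0.4798, 0.0984]), np.float64(137.6), np.float64(0.098)), (array([0.4592, 0.0661]), np.float64(160.2), np.float64(0.099))]
 peg top [ 0.5096 -0.0549  0.081 ] 27 244.3 0.0972
 carton top [0.5562 0.0407 0.0902]
```

The disc has moved 13° with it, and the slot is now at 148.3°. I'll continue to about 5° short.

To row units: 0.05 m / 0.25 = 0.2, 0.0454 m / 0.25 = 0.1816, 0.45 rad / 4 = 0.1125.

Call:
shift_gripper --pt "0.02 -0.0032 0 0 0 0.0125 0" --pt "0.0404 -0.0056 0 0 0 0.025 0" --pt "0.0808 -0.0072 0 0 0 0.05 0" --pt "0.1216 -0.0044 0 0 0 0.075 0" --pt "0.1616 0.002 0 0 0 0.1 0" --pt "0.1816 0.0068 0 0 0 0.1125 0" --pt "0.2 0.012 0 0 0 0.125 0" --pt "0.2 0.012 0 0 0 0.125 0"

```text
clock: 6.3
position: [0.4782, -0.0356, 0.0324]
tool_rot: [-0.0, 0.493, 0.87, -0.0]
ft_force: [0.4, -0.9, 0.3]
finger_gap: -0.0001
grasp_force: 0.0
```

```bash
python3 tip.py 5; python3 fit.py side5 scene5
```

```text
6.3 [ 0.4782 -0.0356  0.0324] heading 120.9 [ 0.4 -0.9  0.3]
side tip z low [0.039 0.039 0.04  0.041 0.044 0.045 0.045 0.045] xy [ 0.47  -0.026  0.045]
scene tip z low [0.056 0.061 0.062 0.062 0.064 0.066 0.067 0.067] xy [ 0.466 -0.035  0.066]
side5 axis [0.5532 0.0299] disc z 0.0297 edge rms 0.0013
 yel []
 peg top [ 0.4751 -0.0443  0.0826] 12 223.5 0.1077
 carton top [0.5633 0.0199 0.0964]
scene5 axis [0.552  0.0328] disc z 0.0293 edge rms 0.0035
 yel [(array([0.5203, 0.1264]), np.float64(108.7), np.float64(0.099)), (array([0.4875, 0.1069]), np.float64(131.1), np.float64(0.098))]
 peg top [ 0.4715 -0.027   0.0813] 19 216.6 0.1003
 carton top [0.5577 0.037  0.0899]
```

The slot is at 119.9° in the scene view, against the bar at about 114.2° in the same view. I'll push 0.09 rad more, then back off, lift and look with the wrist camera.

To row units: -0.11 m / 0.25 = -0.44, 0.0091 m / 0.25 = 0.0364, 0.09 rad / 4 = 0.0225.

Call:
shift_gripper --pt "0.012 -0.002 0 0 0 0.0075 0" --pt "0.024 -0.004 0 0 0 0.015 0" --pt "0.0364 -0.0052 0 0 0 0.0225 0" --pt "0.0364 -0.0052 0 0 0 0.0225 0" --pt "-0.08 0 0 0 0 0.0225 0" --pt "-0.12 0 -0.2 0 0 0.0225 0" --pt "-0.12 0 -0.44 0 0 0.0225 0" --pt "-0.12 0 -0.44 0 0 0.0225 0"

```text
clock: 7.4
position: [0.4958, -0.062, 0.1466]
tool_rot: [0.003, 0.532, 0.847, 0.001]
ft_force: [0.1, 0.3, -0.7]
finger_gap: 0.0001
grasp_force: 0.0
```

```bash
python3 - <<'E'
from h import *
import fit
for n in('wrist','side','scene'): shot(n,n+'6'); fit.meas(n+'6')
for n in('wrist6','side6','scene6'):
    f=np.load(f'pics/{n}.npz'); im,d,K,M=[f[k] for k in('im','d','K','M')]; w=cloud(d,K,M)
    hsv=cv2.cvtColor(im,cv2.COLOR_RGB2HSV); h,s,v=[hsv[...,i] for i in range(3)]
    m=((h<6)|(h>174))&(s>140)&(np.hypot(w[...,0]-.47,w[...,1]-.215)<.04)
    if m.any(): print(n,'red',w[m].mean(0).round(4),m.sum())
s=arm.state(); print(s['clock'],s['position'],s['ft_force'])
E
```

```text
wrist6 axis [0.5553 0.0314] disc z 0.0294 edge rms 0.004
 yel [(array([0.5006, 0.1046]), np.float64(126.8), np.float64(0.091)), (array([0.5336, 0.1203]), np.float64(103.7), np.float64(0.091))]
 peg top [ 0.4655 -0.0024  0.0766] 3 200.7 0.096
 carton top [0.5615 0.032  0.0909]
side6 axis [0.5532 0.03  ] disc z 0.0297 edge rms 0.0012
 yel [(array([0.5299, 0.1321]), np.float64(102.9), np.float64(0.105)), (array([0.4956, 0.1145]), np.float64(124.3), np.float64(0.102))]
 peg top [ 0.4649 -0.0151  0.0783] 14 207.1 0.0991
 carton top [0.5636 0.0227 0.091 ]
scene6 axis [0.5517 0.0325] disc z 0.0293 edge rms 0.003
 yel [(array([ 0.638 , -0.0345]), np.float64(322.2), np.float64(0.109)), (array([0.5292, 0.1286]), np.float64(103.2), np.float64(0.099)), (array([0.4946, 0.1129]), np.float64(125.4), np.float64(0.099))]
 peg top [ 0.4604 -0.0072  0.0784] 12 203.5 0.0996
 carton top [0.5588 0.0351 0.0905]
side6 red [0.472  0.2106 0.048 ] 93
scene6 red [0.4694 0.2175 0.0444] 166
7.55 [ 0.49322947 -0.0611748   0.14185267] [-0.03527172  0.13684063 -1.17913808]
```

View pics/wrist6.png

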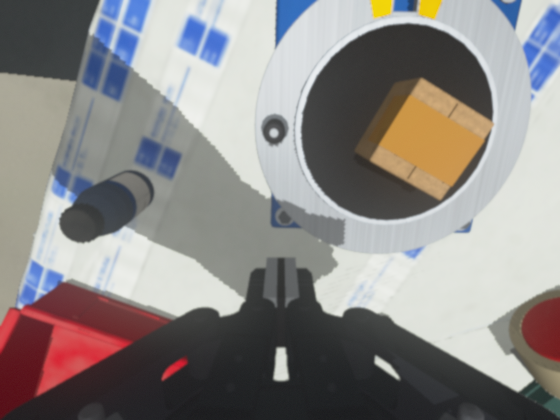

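The peg is free, and the slot reads 114.3° against the bar at 114.1°. To confirm, I'll hover over the axis so the wrist camera looks straight down on slot and bar.

To row units: 0.095 m / 0.25 = 0.38, -0.06 m / 0.25 = -0.24.

Call:
shift_gripper --pt "0.08 0.1 -0.12 0 0 0 0" --pt "0.2 0.24 -0.24 0 0 0 0" --pt "0.308 0.38 -0.24 0 0 0 0" --pt "0.308 0.38 -0.24 0 0 0 0" --pt "0.308 0.38 -0.24 0 0 0 0"

```text
clock: 8.18
position: [0.5452, 0.0491, 0.201]
tool_rot: [-0.001, 0.532, 0.847, -0.001]
ft_force: [0.1, -0.2, -0.1]
finger_gap: 0.0002
grasp_force: 0.0
```

```bash
python3 - <<'E'
from h import *
im,d,K,M=shot('wrist','wrist7')
s=arm.state(); q=s['tool_rot']; Rm=R.from_quat([q[1],q[2],q[3],q[0]]).as_matrix()
print(s['clock'],s['position'],'heading',np.degrees(np.arctan2(Rm[1,0],Rm[0,0])))
import fit; fit.meas('wrist7'); w=cloud(d,K,M)
hsv=cv2.cvtColor(im,cv2.COLOR_RGB2HSV); h,s,v=[hsv[...,i] for i in range(3)]
m=((h<6)|(h>174))&(s>140)&(np.hypot(w[...,0]-.47,w[...,1]-.215)<.04); p=w[m]; print('red',p.mean(0),m.sum(),p[p[:,2]>.058].mean(0))
E
```

```text
8.225 [0.54519228 0.04870295 0.20136238] heading 115.7214030789455
wrist7 axis [0.555  0.0319] disc z 0.0295 edge rms 0.0024
 yel [(array([0.4957, 0.113 ]), np.float64(126.2), np.float64(0.1)), (array([0.5307, 0.1293]), np.float64(104.0), np.float64(0.1))]
 peg top [ 0.4676 -0.0069  0.0785] 146 203.9 0.0957
 carton top [0.5621 0.0338 0.091 ]
red [nan nan nan] 0 [nan nan nan]<stdin>:7: RuntimeWarning: Mean of empty slice.
  ret = um.true_divide(
```

View pics/wrist7.png

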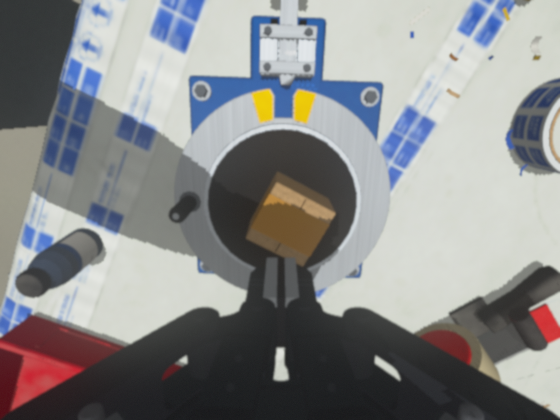

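The wrist view shows the slot midpoint at about (283.5,104). The axis–guide line, from (282,192) to (288,50), passes column 285 there, so the slot is about 1° (2 mm) off, within the bar's capture range. The carton sits 7 mm off the axis. Now I'll go out beyond the thumb plate and descend.

To row units: 0.227 m / 0.25 = 0.908, 0.184 m / 0.25 = 0.736, 0.02 rad / 4 = 0.005.

Call:
shift_gripper --pt "0.2 0.008 0 0 0 0.005 0" --pt "0.44 0.016 0 0 0 0.005 0" --pt "0.68 0.024 0 0 0 0.005 0" --pt "0.908 0.028 0 0 0 0.005 0" --pt "0.908 0.028 0.24 0 0 0.005 0" --pt "0.908 0.028 0.48 0 0 0.005 0" --pt "0.908 0.028 0.66 0 0 0.005 0" --pt "0.908 0.028 0.736 0 0 0.005 0"

```text
clock: 9.22
position: [0.452, 0.2549, 0.0157]
tool_rot: [-0.001, 0.541, 0.841, -0.002]
ft_force: [0.6, 0.8, -0.1]
finger_gap: -0.0003
grasp_force: 0.0
```

```bash
python3 tip.py 8; python3 - <<'E'
from h import *
f=[np.load(f'pics/{n}.npz')['im'] for n in('side8','scene8')]
a=[cv2.resize(i[y:y+120,x:x+120,::-1],(400,400),interpolation=cv2.INTER_CUBIC) for i,x,y in((f[0],215,140),(f[1],220,150))]
cv2.imwrite('pics/c8.png',np.hstack(a))
E
```

```text
9.225 [0.452  0.2549 0.0157] heading 114.5 [ 0.6  0.8 -0.1]
side tip z low [0.042 0.042 0.043 0.044 0.045 0.046 0.046 0.046] xy [0.451 0.247 0.05 ]
scene tip z low [0.043 0.043 0.043 0.043 0.043 0.043 0.044 0.044] xy [0.444 0.262 0.051]
```

View pics/c8.png

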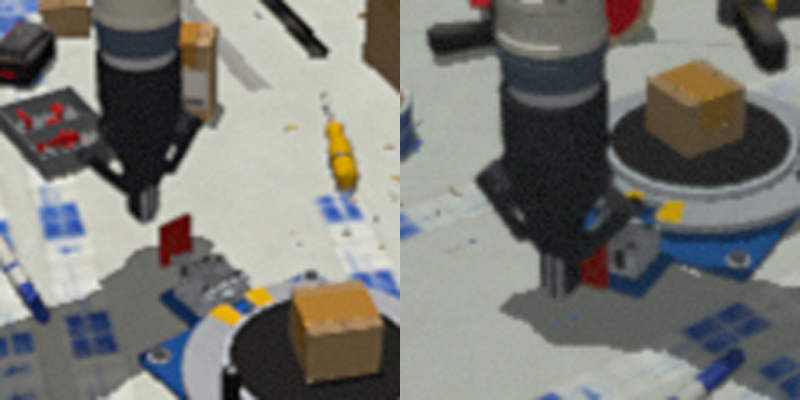

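The fingers stand outside the red plate, in line with it, with tips at 0.042 (plate top 0.064). Pushing inward.

Careful with the scale: shifts go in shares of 25 cm and turns go in shares of 4 rad. That gives: -0.048 m / 0.25 = -0.192, -0.046 m / 0.25 = -0.184.

Call:
shift_gripper --pt "-0.04 0 0 0 0 0 0" --pt "-0.08 0 0 0 0 0 0" --pt "-0.104 0 0 0 0 0 0" --pt "-0.124 0 0 0 0 0 0" --pt "-0.144 0 0 0 0 0 0" --pt "-0.164 0 0 0 0 0 0" --pt "-0.184 0 0 0 0 0 0" --pt "-0.192 0 0 0 0 0 0"

```text
clock: 10.32
position: [0.4736, 0.213, 0.0185]
tool_rot: [-0.0, 0.54, 0.841, 0.0]
ft_force: [-2.0, 4.2, 3.7]
finger_gap: 0.0002
grasp_force: 2.6
```

```bash
python3 tip.py 9; python3 fit.py scene9; python3 - <<'E'
from h import *
for n in('side9','scene9'):
    f=np.load(f'pics/{n}.npz'); im,d,K,M=[f[k] for k in('im','d','K','M')]; w=cloud(d,K,M)
    hsv=cv2.cvtColor(im,cv2.COLOR_RGB2HSV); h,s,v=[hsv[...,i] for i in range(3)]
    m=((h<6)|(h>174))&(s>140)&(np.hypot(w[...,0]-.48,w[...,1]-.2)<.05)
    if m.any(): print(n,'red',w[m].mean(0).round(4),m.sum())
E
```

```text
10.325 [0.4736 0.213  0.0185] heading 114.6 [-2.   4.2  3.7]
side tip z low [0.043 0.054 0.054 0.056 0.057 0.058 0.06  0.06 ] xy [0.461 0.206 0.054]
scene tip z low [0.025 0.026 0.026 0.027 0.027 0.028 0.028 0.028] xy [0.473 0.201 0.03 ]
scene9 axis [0.5517 0.0335] disc z 0.0292 edge rms 0.0052
 yel []
 peg top [ 0.4611 -0.0065  0.0762] 13 203.9 0.0991
 carton top [0.5581 0.0352 0.0903]
side9 red [0.4788 0.1951 0.0474] 91
scene9 red [0.4695 0.1996 0.0376] 80
```

To row units: -0.007 m / 0.25 = -0.028, -0.006 m / 0.25 = -0.024.

Call:
shift_gripper --pt "-0.008 0 0 0 0 0 0" --pt "-0.016 0 0 0 0 0 0" --pt "-0.024 0 0 0 0 0 0" --pt "-0.028 0 0 0 0 0 0" --pt "-0.028 0 0 0 0 0 0"

```text
clock: 11.05
position: [0.4765, 0.2066, 0.0184]
tool_rot: [-0.0, 0.54, 0.841, 0.0]
ft_force: [-2.6, 3.4, 3.9]
finger_gap: -0.0003
grasp_force: 2.3
```

```bash
python3 tip.py 10
```

```text
11.05 [0.4765 0.2066 0.0184] heading 114.6 [-2.6  3.4  3.9]
side tip z low [0.043 0.051 0.054 0.054 0.056 0.058 0.058 0.058] xy [0.466 0.202 0.054]
scene tip z low [0.025 0.025 0.025 0.027 0.027 0.027 0.028 0.028] xy [0.477 0.195 0.029]
```

Still about 4 N, so the bar is still sliding. I'll creep on until the stop shows as a force rise.

To row units: -0.002 m / 0.25 = -0.008, -0.001 m / 0.25 = -0.004.

Call:
shift_gripper --pt "-0.004 0 0 0 0 0 0" --pt "-0.008 0 0 0 0 0 0" --pt "-0.008 0 0 0 0 0 0"

```text
clock: 11.52
position: [0.4765, 0.2066, 0.0185]
tool_rot: [-0.002, 0.54, 0.842, 0.001]
ft_force: [-7.3, 14.4, 5.1]
finger_gap: -0.0001
grasp_force: 7.7
```

Call:
shift_gripper --pt "-0.004 0 0 0 0 0 0" --pt "-0.006 0 0 0 0 0 0" --pt "-0.006 0 0 0 0 0 0"

```text
clock: 11.9
position: [0.4765, 0.2066, 0.0185]
tool_rot: [-0.003, 0.539, 0.842, 0.002]
ft_force: [-9.7, 21.5, 6.0]
finger_gap: 0.0001
grasp_force: 11.7
```

The force rose to 24 N with no motion. The tool is 0.191 m from the axis, against 0.192 expected with the bar home. I'll back off, lift and verify.

To row units: -0.18 m / 0.25 = -0.72, -0.06 m / 0.25 = -0.24.

Call:
shift_gripper --pt "0.04 0 0 0 0 0 0" --pt "0.16 0 0 0 0 0 0" --pt "0.24 0 0 0 0 0 0" --pt "0.24 0 -0.24 0 0 0 0" --pt "0.24 0 -0.48 0 0 0 0" --pt "0 0 -0.72 0 0 0 0" --pt "-0.24 0 -0.72 0 0 0 0" --pt "-0.48 0 -0.72 0 0 0 0"

```text
clock: 12.9
position: [0.5243, 0.1034, 0.1994]
tool_rot: [0.002, 0.54, 0.842, 0.0]
ft_force: [0.9, 0.5, -0.3]
finger_gap: -0.0
grasp_force: 0.0
```

Call:
shift_gripper --pt "-0.2 0 0 0 0 0 0" --pt "-0.2 0 0 0 0 0 0" --pt "-0.2 0 0 0 0 0 0" --pt "-0.2 0 0 0 0 0 0"

```text
clock: 13.4
position: [0.5434, 0.0607, 0.198]
tool_rot: [0.0, 0.54, 0.842, -0.0]
ft_force: [0.8, -0.6, -0.2]
finger_gap: 0.0
grasp_force: 0.0
```

```bash
python3 - <<'E'
from h import *
import fit
for n in('wrist','side','scene'): shot(n,n+'11'); fit.meas(n+'11')
for n in('side11','scene11'):
    f=np.load(f'pics/{n}.npz'); im,d,K,M=[f[k] for k in('im','d','K','M')]; w=cloud(d,K,M)
    hsv=cv2.cvtColor(im,cv2.COLOR_RGB2HSV); h,s,v=[hsv[...,i] for i in range(3)]
    m=((h<6)|(h>174))&(s>140)&(np.hypot(w[...,0]-.48,w[...,1]-.2)<.05)
    if m.any(): print(n,'red',w[m].mean(0).round(4),m.sum())
E
```

```text
wrist11 axis [0.5551 0.032 ] disc z 0.0295 edge rms 0.0022
 yel [(array([0.4967, 0.1137]), np.float64(125.6), np.float64(0.1)), (array([0.532 , 0.1297]), np.float64(103.3), np.float64(0.1))]
 peg top [ 0.4672 -0.0056  0.0785] 142 203.1 0.0956
 carton top [0.5601 0.0353 0.0913]
side11 axis [0.5534 0.03  ] disc z 0.0297 edge rms 0.0013
 yel [(array([0.5312, 0.1329]), np.float64(102.2), np.float64(0.105)), (array([0.4957, 0.1164]), np.float64(123.7), np.float64(0.104))]
 peg top [ 0.4648 -0.0133  0.0802] 14 206.0 0.0986
 carton top [0.5605 0.0251 0.0919]
scene11 axis [0.5517 0.0325] disc z 0.0294 edge rms 0.0044
 yel [(array([0.5309, 0.1291]), np.float64(102.2), np.float64(0.099)), (array([0.4954, 0.1137]), np.float64(124.7), np.float64(0.099))]
 peg top [ 0.4611 -0.005   0.0799] 6 202.5 0.098
 carton top [0.5556 0.037  0.0904]
side11 red [0.4824 0.189  0.05  ] 84
scene11 red [0.4796 0.1956 0.0439] 169
```

View pics/wrist11.png

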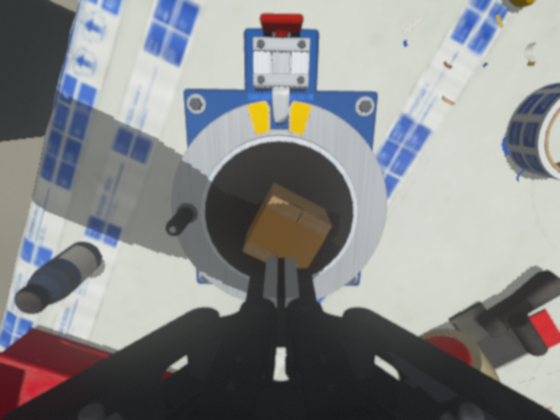

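The bar is in the slot: its nose sits between the patches at (281,105), and the red plate is drawn up to the guide at (281,20). The plate face went from 0.205 to 0.180 m from the axis, and the stop is at 0.181. The slot reads 114.4°, on the bar's line. The carton is standing about 6 mm off the axis, and the arm is clear.

```bash
python3 -c "
from bench import arm
print(arm.hand_in())"
```

```text
the job is handed in; nothing more can be done
None
```

I handed the job in: the turntable was turned into line and the bar pushed home to its stop in the slot, with the carton still upright on the platter and the arm clear; the hand-in call returned no verdict.

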